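# Lid the washed kitchen containers

## Task

The washed containers are going back into storage: put on each of the two round pots, the square pan and the oblong pan the one lid that fits it, seated flat with its plug down inside the rim. Set the lids down rather than dropping them, leave the containers standing where they are, and do not disturb the tub and the mug.

Things in the scene. Friction and masses are not known exactly. Their poses are not given: they have to be found in the camera images.
- big_pot: Large round aluminium pot: 105 mm outside diameter, opening 100 mm, wall 2.5 mm, rim 65 mm above the table, about 0.45 kg. Wire side handles at +y and -y, 40 mm up, 69 mm out. Loose, upright, empty. Origin: centre of its underside; z up. Its lid, seated, lies with the flange on the rim, the lid's origin 6 mm below the rim, 8 mm play round the plug. Takes the large round lid, at any yaw.
- small_pot: Small plain round aluminium pot: 65 mm outside diameter, opening 60 mm, wall 2.5 mm, rim 70 mm above the table, about 0.3 kg. Loose, upright, empty. Origin: centre of its underside; z up. Its lid, seated, lies with the flange on the rim, the lid's origin 6 mm below the rim, 8 mm play round the plug. Takes the small round lid, at any yaw.
- square_pan: Square steel pan: 85 x 85 mm outside, opening 80 x 80 mm, wall 2.5 mm, rim 60 mm above the table, about 0.4 kg. Loose, upright, empty. Origin: centre of its underside; z up. Its lid, seated, lies with the flange on the rim, the lid's origin 6 mm below the rim, 8 mm play round the plug. x and y along its sides. Takes the square lid, in any of the four quarter turns.
- oblong_pan: Oblong steel pan: 115 mm (x) by 71 mm (y) outside, opening 110 x 66 mm, wall 2.5 mm, rim 55 mm above the table, about 0.4 kg. Loose, upright, empty. Origin: centre of its underside; z up. Its lid, seated, lies with the flange on the rim, the lid's origin 6 mm below the rim, 8 mm play round the plug. x along the long side. Takes the oblong lid, long side along long side, either way round.
- big_lid: Large round aluminium lid, about 0.12 kg: flange 123 mm dia x 3 thick, top 9 mm above the origin; under it a plug 84 mm dia x 6 deep. Origin: centre of the plug's underside; z up. Starts flat on the table, plug down. Black rigid bar handle along x, centred: 56 long, 12 wide, 16 high, its centre 34 above the origin, on 8 mm posts at x = -22 and 22.
- small_lid: Small round aluminium lid, about 0.07 kg: flange 83 mm dia x 3 thick, top 9 mm above the origin; under it a plug 44 mm dia x 6 deep. Origin: centre of the plug's underside; z up. Starts flat on the table, plug down. Centred on top a round black knob 24 mm in diameter, from 24 to 42 mm above the origin, on a 12 mm stem.
- square_lid: Square steel lid, about 0.11 kg: flange 103 x 103 mm x 3 thick, top 9 mm above the origin; under it a plug 64 x 64 mm x 6 deep. x and y along its sides. Origin: centre of the plug's underside; z up. Starts flat on the table, plug down. Black rigid bar handle along x, centred: 56 long, 12 wide, 16 high, its centre 34 above the origin, on 8 mm posts at x = -22 and 22.
- oblong_lid: Oblong steel lid, about 0.12 kg: flange 133 mm (x) by 89 mm (y) x 3 thick, top 9 mm above the origin; under it a plug 94 x 50 mm x 6 deep. x along the long side. Origin: centre of the plug's underside; z up. Starts flat on the table, plug down. Black rigid bar handle along x, centred: 56 long, 12 wide, 16 high, its centre 34 above the origin, on 8 mm posts at x = -22 and 22.
- tub: Bystander: white round plastic tub with its cap on, 90 mm diameter, 85 mm high, standing at the far edge of the work. Origin: centre of its underside. Leave it alone.
- mug: Bystander: blue ceramic mug, 80 mm diameter at the rim, 85 mm high, with a handle at its +y side, far left of the work. Origin: centre of its underside. Leave it alone.
There are look-alikes about, which are no part of the job. What is shaped like the small_lid but blue is not meant.

How it is judged:
At the end, for the whole second after the job is handed in: Each lid is seated on its own container: centres within 12 mm (round) or 14 mm (others), height within 3 mm of seated, level within 0.06 rad, oblong lid along its pan within 0.3 rad, square lid within 0.35 rad; containers upright on the table (0.06 rad), all released and at rest (20 mm/s) (horizontal distance between big_lid and big_pot below 0.012 m and z of big_lid in the frame of big_pot between 0.056 and 0.062 m and angle between each of big_lid, big_pot, small_lid, small_pot, square_lid, square_pan, oblong_lid, oblong_pan's own z axis and vertical below 0.06 rad and height (world z) of each of big_pot, small_pot, square_pan, oblong_pan below 0.01 m and linear speed of each of big_lid, big_pot, small_lid, small_pot, square_lid, square_pan, oblong_lid, oblong_pan below 0.02 m/s and horizontal distance between small_lid and small_pot below 0.012 m and z of small_lid in the frame of small_pot between 0.061 and 0.067 m and horizontal distance between square_lid and square_pan below 0.014 m and z of square_lid in the frame of square_pan between 0.051 and 0.057 m and horizontal distance between oblong_lid and oblong_pan below 0.014 m and z of oblong_lid in the frame of oblong_pan between 0.046 and 0.052 m and angle between the x axis of oblong_lid and the x axis of oblong_pan, either way round below 0.3 rad and (angle between the x axis of square_lid and the x axis of square_pan, either way round below 0.35 rad or angle between the x axis of square_lid and the y axis of square_pan, either way round below 0.35 rad)); the robot touches nothing.
It fails at once if a container is tipped by more than 20 degrees (angle between any of big_pot, small_pot, square_pan, oblong_pan's own z axis and vertical above 0.35 rad).
It fails at once if a container is pushed more than 60 mm from where it stood (distance of any of big_pot, small_pot, square_pan, oblong_pan from where it was at the start of the episode above 0.06 m).
It fails at once if the tub or the mug is pushed more than 40 mm or tipped (distance of any of tub, mug from where it was at the start of the episode above 0.04 m or angle between any of tub, mug's own z axis and vertical above 0.35 rad).
It fails at once if a lid is dropped: it falls free of the fingers, faster than 0.8 m/s (a fall of over about 30 mm) ((linear speed of big_lid above 0.8 m/s and contact force between big_lid and the fingers below 0.05 N) or (linear speed of small_lid above 0.8 m/s and contact force between small_lid and the fingers below 0.05 N) or (linear speed of square_lid above 0.8 m/s and contact force between square_lid and the fingers below 0.05 N) or (linear speed of oblong_lid above 0.8 m/s and contact force between oblong_lid and the fingers below 0.05 N)).
It also fails if it takes over 102 s, if anything falls off the work surface, if the arm or the gripper's body presses on something with over 40 N, if the wrist force passes 120 N, or if a joint passes its speed limit or range.

## Robot

A 6-joint arm with a two-finger parallel gripper is mounted at the origin on the work surface. World frame = base frame: x ahead of the robot, y to its left, z up, the work surface at z = 0. Lengths are in m, angles in rad, forces in N, time in s.
With the tool pointing down it reaches from about 0.3 to 0.875 m from the base axis. Payload 6.4 kg.
Tool frame: the origin (TCP) lies at the very end of the fingers, on their centre line; the grasp point (between the pads) lies ctrl.grip_point_offset behind it (ctrl.grip_point_offset is the distance from the TCP to the grasp point, in m); z points along the fingers, x is the direction in which the jaws open and shut, and the axes are right-handed (so a half turn about z gives the same grasp; the last joint's range is limited). The gripper opens to 85 mm and grips with 20 to 120 N. Pads are 22 mm wide; open, the fingers measure 114 mm over their backs; the gripper's body (76 mm by 85 mm) begins 54 mm behind the grasp point. The pads swing forward as they close: fully open they stand 13 mm farther back than shut.
Start: joints at [-1.397, 0.181, 1.607, -0, 1.354, -0.206], TCP at [0.213, -0.534, 0.231] pointing down, gripper open.
Joint ranges: [-2.99, 2.99], [-0.89, 2.07], [0.3, 2.58], [-1.14, 4.28], [0, 2.63], [-3.12, 3.12]. Speed limits (rad/s): [2.57, 2.57, 3.01, 3.14, 3.14, 3.14].

## Interface

Orientations are given as a unit quaternion [w, x, y, z].
In Python, from bench import get_obs, viewer, workorder, ctrl gives the robot as it stands. The module is installed in compiled form; this text tells all that it offers.
- The arm moves only by the tool move_arm, never from a script. Its argument "increments" is a list of rows, each an object of numbers: "tx", "ty", "tz": the shift along the tool's x, y, z in m; "turn": the turn about the tool's z in degrees. A call has 1 to 20 rows; each row is the pose to reach, as a shift and turn from the pose commanded when the call began, along the tool's axes at that moment; what a row does not reach only later rows make up. A row lasts 1/12 s, in which the tool goes at most 41.7 mm and 7.16 degrees, less where a joint would pass 70% of its speed; a pose out of reach is approached as far as the arm can. A call with a gripper value outside its range is refused whole. "gripper" is the opening, from 0 (shut) to 1 (fully open), set as the call begins (left out, the last holds). The fingers move at their own pace and stop on an object; the grip force is fixed at half the most. Time passes only in rows, so rows that repeat a pose let the fingers close. It gives the time, the measured TCP pose, the force and the opening at its end, in the units of the state.
- get_obs(): the state, without advancing time (a new reading comes with each control period).
- viewer.camera(name): name is "scene" or "top"; returns (picture, depth): 420x560x3 uint8, red, green, blue; 420x560 float32, m along the optical axis (not along the pixel's ray), 0 where there is no reading.
- viewer.get_calibration(name): a dict with "intrinsics" (3x3 intrinsics, pixels), "k1" (the pictures are not rectified: a ray, as slopes to the right and down, at radius r is drawn at 1 + k1 r^2 times it, then the intrinsics apply), "origin" and "attitude" of the camera in the world. Camera axes: x right, y up, looking along -z (the intrinsics and any distortion apply to the point x, -y, -z); pixel columns grow to the right and rows downward; lengths in m; the calibration is good to about 2 mm. A picture is of the moment at which its call begins. get_calibration takes no time and is no camera call.
- workorder.hand_in(): hands the job in, once; it reports no verdict.
The state is a dict: "time_s": time; "q": joint angles; "dq": joint speeds; "joint_efforts": joint torques, N m; "eef_pos": TCP position; "eef_rot": TCP orientation; "wrist_force": force on the tool from outside, world axes, zero at the start; "torque": the same for the moment, N m; "opening": opening from 0.0 (shut) to 1.0 (fully open).
Only numpy, scipy, OpenCV 4.12 (cv2) and the standard library are available. Lean on these libraries where they do the work, as an engineer would, in place of code of your own. Each camera call takes 0.05 s, during which the arm holds its last target.

## Working session

There is one attempt and no reset: what is moved stays moved. The work goes in short steps, Python scripts to look and compute and a tool call to move; the robot and the scene stay as the last step left them, time stands still between calls to the robot, and variables do not carry over. Pictures are saved under pics/ and viewed, and the job is handed in when it is done.

Besides the shell and the picture viewer there is one more tool, called after "Request:" as name(argument=value, ...), one argument or row to a line, values as JSON. move_arm: Moves the arm, as the interface text tells. Its arguments: {"type":"object","properties":{"increments":{"type":"array"},"gripper":{"type":"number"}},"required":["increments"]}

```bash
mkdir -p pics; cat > h.py <<'E'
import numpy as np, cv2
from bench import get_obs, viewer, workorder, ctrl
E
python3 - <<'E'
from h import *
for n in ("scene","top"):
    im,d=viewer.camera(n); np.savez(f"{n}0.npz",im=im,d=d)
    cv2.imwrite(f"pics/{n}0.png",im[:,:,::-1]); print(n,viewer.get_calibration(n), (d>0).mean())
print(get_obs(), ctrl.grip_point_offset)
E
```

```text
scene {'intrinsics': array([[529.90543593,   0.        , 289.35699244],
       [  0.        , 529.90543593, 210.69184161],
       [  0.        ,   0.        ,   1.        ]]), 'k1': 0.03684514065092655, 'origin': array([1.29543639, 0.04285474, 1.12144718]), 'attitude': array([0.66797433, 0.19746055, 0.20714366, 0.68695788])} 0.9960841836734694
top {'intrinsics': array([[530.24797954,   0.        , 279.89841369],
       [  0.        , 530.24797954, 205.90040708],
       [  0.        ,   0.        ,   1.        ]]), 'k1': -0.08672609270293923, 'origin': array([0.35552684, 0.02517891, 1.27808744]), 'attitude': array([-0.70147138, -0.0688469 ,  0.05925421,  0.70688539])} 0.9959098639455782
{'time_s': 0.1, 'q': array([-1.39731084e+00,  1.81443563e-01,  1.60790973e+00, -2.59319914e-06,
        1.35382865e+00, -2.06299048e-01]), 'dq': array([-0.00257717, -0.00255789, -0.0009887 , -0.00097406, -0.00041014,
       -0.0017347 ]), 'joint_efforts': array([ 5.39080083e-04, -4.45878410e+01, -3.52238846e+01, -2.07524108e-04,
        4.15426548e-03, -1.38879517e-05]), 'eef_pos': array([ 0.21309127, -0.53351418,  0.23048646]), 'eef_rot': array([-5.70159433e-04,  8.27864730e-01, -5.60927231e-01, -5.53512544e-04]), 'wrist_force': array([-0.06870844, -0.21326619,  1.43278337]), 'torque': array([ 0.01676428, -0.0187345 ,  0.04481801]), 'opening': 1.0015819216118873} 0.0187
```

View pics/scene0.png

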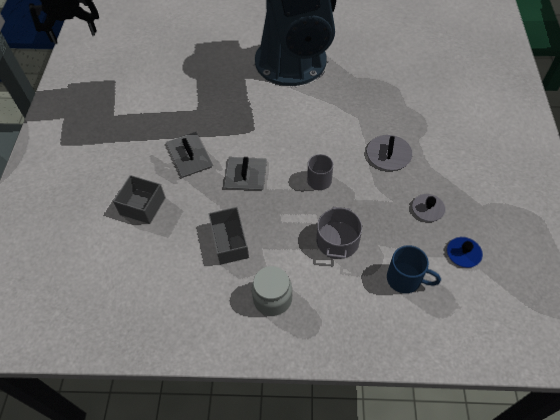

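View pics/top0.png

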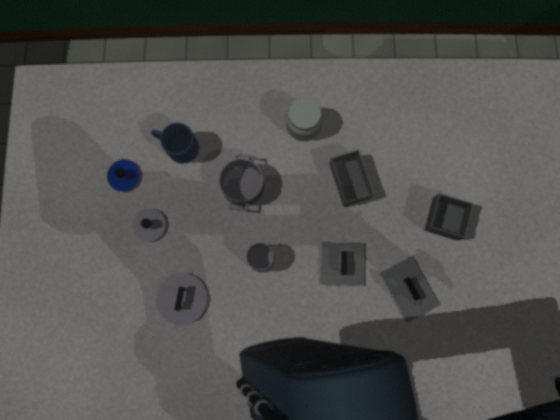

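```bash
cat > h.py <<'E'
import numpy as np, cv2
from scipy.spatial.transform import Rotation as R
from bench import get_obs, viewer, workorder, ctrl
def rays(cal,pts):
    u=cv2.undistortPoints(np.asarray(pts,float).reshape(-1,1,2),cal["intrinsics"],np.array([cal["k1"],0,0,0,0.]))[:,0]
    w,x,y,z=cal["attitude"]
    Rm=R.from_quat([x,y,z,w])
    return Rm.apply(np.c_[u[:,0],-u[:,1],-np.ones(len(u))])
def cast(name,pts,z):
    cal=viewer.get_calibration(name); r=rays(cal,pts); o=cal["origin"]
    return o+r*((z-o[2])/r[:,2])[:,None]
def cloud(name,d):
    cal=viewer.get_calibration(name); h,w=d.shape
    vv,uu=np.mgrid[:h,:w]; r=rays(cal,np.c_[uu.ravel(),vv.ravel()])
    P=cal["origin"]+r*d.ravel()[:,None]; P[d.ravel()==0]=np.nan
    return P.reshape(h,w,3)
def snap(tag):
    out={}
    for n in ("scene","top"):
        im,d=viewer.camera(n); np.savez(f"{n}_{tag}.npz",im=im,d=d); cv2.imwrite(f"pics/{n}_{tag}.png",im[:,:,::-1])
        out[n]=(im,d,cloud(n,d))
    return out
E
python3 - <<'E'
from h import *
for n in ("top","scene"):
    f=np.load(f"{n}0.npz"); P=cloud(n,f["d"])
    z=P[...,2]
    print(n,"table z",np.nanmedian(z), np.nanpercentile(z,[10,25,75,90]))
    m=((z>0.005)&(z<0.2)).astype(np.uint8)
    k,lab,st,c=cv2.connectedComponentsWithStats(m)
    for i in range(1,k):
        if st[i,4]>60:
            q=P[lab==i]; print(c[i].round(),st[i,4],np.c_[q.min(0),q.max(0)].round(3).tolist())
    hm=np.clip(np.nan_to_num(z)*2500,0,255).astype(np.uint8)
    cv2.imwrite(f"pics/h_{n}.png",cv2.applyColorMap(hm,cv2.COLORMAP_JET))
E
```

```text
top table z 0.0004166830250968978 [-0.63977144 -0.00226318  0.00291111  0.0087525 ]
[304. 119.] 1279 [[0.752, 0.865], [-0.071, 0.025], [0.005, 0.093]]
[178. 142.] 1122 [[0.698, 0.791], [0.244, 0.369], [0.005, 0.091]]
[351. 177.] 755 [[0.587, 0.721], [-0.189, -0.079], [0.005, 0.061]]
[241. 181.] 1265 [[0.572, 0.724], [0.082, 0.189], [0.005, 0.075]]
[122. 175.] 796 [[0.629, 0.712], [0.393, 0.474], [0.005, 0.048]]
[450. 216.] 954 [[0.499, 0.615], [-0.423, -0.306], [0.005, 0.067]]
[149. 224.] 888 [[0.504, 0.587], [0.32, 0.405], [0.005, 0.05]]
[259. 256.] 434 [[0.43, 0.494], [0.057, 0.121], [0.005, 0.075]]
[342. 263.] 1806 [[0.391, 0.499], [-0.158, -0.053], [0.005, 0.049]]
[409. 289.] 2016 [[0.303, 0.464], [-0.337, -0.196], [0.005, 0.048]]
[181. 298.] 2050 [[0.307, 0.43], [0.214, 0.344], [0.005, 0.049]]
scene table z -0.0014323971686007742 [-0.53550013 -0.0038998   0.00075561  0.0037697 ]
[284.  59.] 2331 [[-0.052, 0.117], [-0.109, 0.111], [0.005, 0.199]]
[189. 154.] 1081 [[0.309, 0.464], [-0.329, -0.193], [0.005, 0.047]]
[389. 152.] 1139 [[0.307, 0.429], [0.219, 0.339], [0.005, 0.047]]
[320. 171.] 745 [[0.426, 0.497], [0.058, 0.121], [0.005, 0.075]]
[245. 173.] 1092 [[0.394, 0.502], [-0.158, -0.052], [0.005, 0.045]]
[139. 198.] 1304 [[0.471, 0.608], [-0.416, -0.305], [0.005, 0.065]]
[428. 207.] 669 [[0.506, 0.588], [0.323, 0.403], [0.005, 0.045]]
[229. 234.] 801 [[0.586, 0.718], [-0.177, -0.078], [0.005, 0.06]]
[339. 232.] 1268 [[0.569, 0.714], [0.082, 0.186], [0.005, 0.07]]
[464. 251.] 831 [[0.629, 0.712], [0.392, 0.475], [0.005, 0.049]]
[410. 269.] 1545 [[0.697, 0.782], [0.245, 0.368], [0.005, 0.091]]
[272. 291.] 1622 [[0.76, 0.845], [-0.06, 0.026], [0.005, 0.092]]
```

```bash
cat > meas.py <<'E'
from h import *
# name: (approx x,y, zlo,zhi, radius)
def rect(p):
    r=cv2.minAreaRect((p*1000).astype(np.float32)); b=cv2.boxPoints(r)
    e=[b[1]-b[0],b[2]-b[1]]; L=[np.hypot(*v) for v in e]; i=int(np.argmax(L))
    return np.round(r[0],1),np.round(L,1),round(float(np.degrees(np.arctan2(e[i][1],e[i][0]))),1)
def circ(p):
    A=np.c_[2*p,np.ones(len(p))]; s=np.linalg.lstsq(A,(p**2).sum(1),rcond=None)[0]
    return (s[:2]*1000).round(1), round(1000*np.sqrt(s[2]+s[:2]@s[:2]),1)
def pts(P,c,r,lo,hi):
    q=P.reshape(-1,3); q=q[~np.isnan(q[:,0])]
    return q[(np.hypot(q[:,0]-c[0],q[:,1]-c[1])<r)&(q[:,2]>lo)&(q[:,2]<hi)]
E
python3 - <<'E'
from meas import *
for n in ("top","scene"):
    f=np.load(f"{n}0.npz"); P=cloud(n,f["d"])
    print(n)
    for nm,c,r,lo,hi,k in [("big_pot",(.648,.136),.062,.058,.072,"c"),("small_pot",(.462,.089),.045,.062,.078,"c"),
      ("square_pan",(.555,-.363),.075,.054,.068,"r"),("oblong_pan",(.652,-.13),.085,.049,.063,"r"),
      ("big_lid fl",(.368,.279),.08,.004,.015,"r"),("big_lid h",(.368,.279),.05,.026,.06,"r"),
      ("small_lid fl",(.546,.363),.06,.004,.015,"r"),("small_lid h",(.546,.363),.03,.03,.06,"r"),
      ("square_lid fl",(.447,-.106),.09,.004,.015,"r"),("square_lid h",(.447,-.106),.05,.026,.06,"r"),
      ("oblong_lid fl",(.383,-.265),.09,.004,.015,"r"),("oblong_lid h",(.383,-.265),.05,.026,.06,"r")]:
        p=pts(P,c,r,lo,hi)
        if nm.startswith("small_pot") or nm.startswith("big_pot"):
            print(nm,len(p),circ(p[:,:2]),cv2.minEnclosingCircle((p[:,:2]*1000).astype(np.float32)),np.median(p[:,2]).round(4))
        else: print(nm,len(p),*rect(p[:,:2]),np.median(p[:,2]).round(4))
E
```

```text
top
big_pot 207 (array([642.3, 134. ]), np.float64(51.1)) ((642.6385498046875, 134.4763946533203), 53.04121398925781) 0.0646
small_pot 118 (array([462. ,  89.2]), np.float64(31.0)) ((462.4448547363281, 89.17964935302734), 32.69839859008789) 0.0696
square_pan 235 [ 555.1 -360.2] [87.9 86.2] -18.0 0.0593
oblong_pan 229 [ 652.5 -129.3] [ 72.6 115.9] 16.6 0.0548
big_lid fl 2037 [367.  279.7] [150.7 151.6] 57.9 0.0092
big_lid h 150 [367.  277.3] [55.9 13.8] -12.2 0.0419
small_lid fl 892 [546.1 364.2] [115.  113.9] -6.3 0.0092
small_lid h 86 [544.9 362.3] [22.9 22.4] -33.4 0.042
square_lid fl 1898 [ 448. -108.] [172.9 176.4] 46.5 0.0092
square_lid h 143 [ 447.3 -106. ] [54.  12.3] -1.5 0.0413
oblong_lid fl 2048 [ 384.4 -264.5] [176.8 171.3] -8.7 0.009
oblong_lid h 150 [ 384.7 -263.6] [13.  56.1] 26.4 0.0416
scene
big_pot 238 (array([642.5, 134.6]), np.float64(50.9)) ((642.6446533203125, 133.6667022705078), 54.10598373413086) 0.0626
small_pot 142 (array([462.1,  90. ]), np.float64(31.2)) ((461.0718994140625, 90.55055236816406), 35.728336334228516) 0.0667
square_pan 224 [ 554.1 -359.5] [87.6 90.5] 72.4 0.0574
oblong_pan 218 [ 651.8 -128.3] [ 71.1 119.8] 16.6 0.0533
big_lid fl 1116 [374.4 288.1] [135.3 140.5] 17.3 0.008
big_lid h 90 [367.2 278.7] [61.4 11.9] -9.8 0.0409
small_lid fl 626 [549.7 361.6] [109.1 105.4] -72.9 0.0084
small_lid h 82 [546.7 362.7] [25.3 22.8] -18.2 0.0403
square_lid fl 1085 [ 455.5 -102.6] [157.2 152. ] -55.8 0.0079
square_lid h 99 [ 448.7 -104.5] [56.3 12.6] -3.0 0.0395
oblong_lid fl 1066 [ 387.9 -273.5] [133.8 149. ] 16.6 0.0077
oblong_lid h 94 [ 387.1 -261.8] [11.7 58. ] 27.2 0.0397
```

View pics/h_top.png

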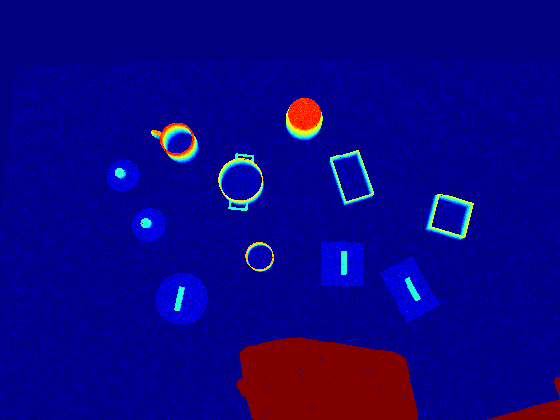

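```bash
cat > go.py <<'E'
import sys
from h import *
def go(x,y,z,yaw):
    o=get_obs(); p=o["eef_pos"]; w,a,b,c=o["eef_rot"]; M=R.from_quat([a,b,c,w]).as_matrix()
    d=M.T@(np.array([x,y,z])-p); cy=np.degrees(np.arctan2(M[1,0],M[0,0]))
    t=-((yaw-cy+90)%180-90)
    print("t",round(o["time_s"],2),"pos",p.round(4),"yaw",cy.round(1),"tilt",np.degrees(np.arccos(-M[2,2])).round(2),"F",o["wrist_force"].round(1),"op",round(o["opening"],3),"q6",o["q"][5].round(2))
    print("tx %.4f ty %.4f tz %.4f turn %.1f"%(*d,t))
if __name__=="__main__": go(*map(float,sys.argv[1:5]))
E
python3 go.py .3855 -.263 .10 -63.2
```

```text
t 0.1 pos [ 0.2131 -0.5335  0.2305] yaw -68.2 tilt 0.09 F [-0.1 -0.2  1.4] op 1.002 q6 -0.21
tx -0.1871 ty -0.2604 tz 0.1309 turn -5.0
```

Request:
move_arm(
  increments=[
    {"tx": -0.01,"ty": -0.014,"tz": 0.007,"turn": -1},
    {"tx": -0.03,"ty": -0.042,"tz": 0.02,"turn": -2},
    {"tx": -0.053,"ty": -0.074,"tz": 0.037,"turn": -3},
    {"tx": -0.075,"ty": -0.105,"tz": 0.052,"turn": -4},
    {"tx": -0.098,"ty": -0.136,"tz": 0.069,"turn": -5},
    {"tx": -0.12,"ty": -0.167,"tz": 0.084,"turn": -5},
    {"tx": -0.142,"ty": -0.198,"tz": 0.1,"turn": -5},
    {"tx": -0.163,"ty": -0.227,"tz": 0.115,"turn": -5},
    {"tx": -0.179,"ty": -0.249,"tz": 0.125,"turn": -5},
    {"tx": -0.187,"ty": -0.26,"tz": 0.131,"turn": -5},
    {"tx": -0.187,"ty": -0.26,"tz": 0.131,"turn": -5},
    {"tx": -0.187,"ty": -0.26,"tz": 0.131,"turn": -5},
  ],
  gripper=0.7,
)

```text
time_s: 1.1
eef_pos: [0.3853, -0.2632, 0.0998]
eef_rot: [-0.0, 0.852, -0.523, -0.001]
wrist_force: [-0.6, -0.1, -0.2]
opening: 0.703
```

```bash
python3 go.py .3855 -.263 .015 -63.2; python3 -c "
from h import *
snap('1')"
```

```text
t 1.1 pos [ 0.3853 -0.2632  0.0998] yaw -63.1 tilt 0.07 F [-0.6 -0.1 -0.2] op 0.703 q6 0.25
tx 0.0000 ty -0.0003 tz 0.0848 turn 0.1
```

View pics/scene_1.png

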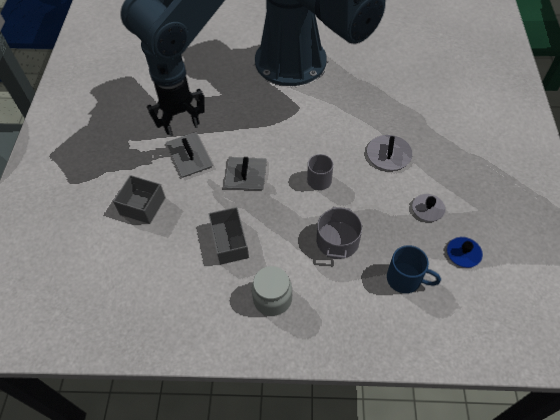

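The gripper hangs over the oblong lid, with its fingertips at about (167,130) and (202,123) either side of the handle at (187,149). Descending and closing.

Request:
move_arm(
  increments=[
    {"tz": 0.015},
    {"tz": 0.035},
    {"tz": 0.055},
    {"tz": 0.07},
    {"tz": 0.08},
    {"tz": 0.085},
    {"tz": 0.085},
    {"tz": 0.085},
  ],
)

```text
validation failed for argument at $.in...
```

Request:
move_arm(
  increments=[
    {"tz": 0},
    {"tz": 0},
    {"tz": 0},
    {"tz": 0},
    {"tz": 0},
    {"tz": 0},
    {"tz": 0},
    {"tz": 0},
    {"tz": 0},
    {"tz": 0},
  ],
  gripper=0,
)

```text
validation failed for argument at $.in...
```

Request:
move_arm(
  increments=[
    {"tz": -0.005},
    {"tz": -0.015},
    {"tz": -0.03},
    {"tz": -0.05},
    {"tz": -0.075},
    {"tz": -0.1},
    {"tz": -0.115},
    {"tz": -0.125},
    {"tz": -0.125},
    {"tz": -0.125},
  ],
)

```text
validation failed for argument at $.in...
```

```bash
python3 - <<'E'
from meas import *
from go import go
s=snap('2')
go(.652,-.129,.14,-73.4)
for n in s:
    P=s[n][2]; g=get_obs()["eef_pos"]
    p=pts(P,g[:2],.09,.10,.127); print(n,len(p),rect(p[:,:2]),np.median(p[:,2]))
E
```

```text
t 1.3 pos [ 0.3852 -0.2653  0.1009] yaw -63.3 tilt 0.07 F [ 0.5 -0.3  0.1] op 0.702 q6 0.25
tx -0.0019 ty -0.2996 tz -0.0391 turn 10.1
scene 68 (array([ 390.9, -261.8]), array([87.5, 27.6], dtype=float32), -55.8) 0.11825723715154712
top 0 (array([0., 0.]), array([0., 0.], dtype=float32), 0.0) nan
  return _methods._mean(a, axis=axis, dtype=dtype,
  ret = ret.dtype.type(ret / rcount)
```

View pics/scene_2.png

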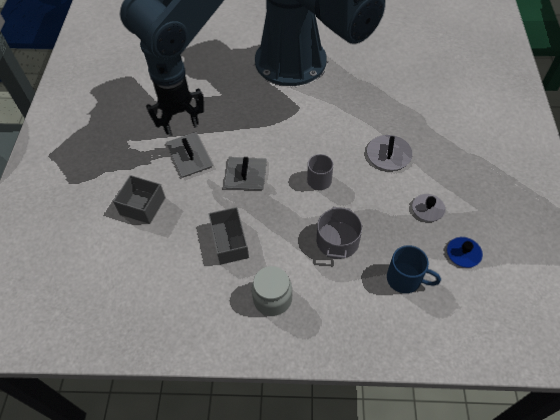

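The calls were refused because every row needs all four numbers, so the arm has not moved. Resending them in full.

Request:
move_arm(
  increments=[
    {"tx": 0,"ty": 0,"tz": 0.015,"turn": 0},
    {"tx": 0,"ty": 0,"tz": 0.035,"turn": 0},
    {"tx": 0,"ty": 0,"tz": 0.055,"turn": 0},
    {"tx": 0,"ty": 0,"tz": 0.07,"turn": 0},
    {"tx": 0,"ty": 0,"tz": 0.08,"turn": 0},
    {"tx": 0,"ty": 0,"tz": 0.085,"turn": 0},
    {"tx": 0,"ty": 0,"tz": 0.085,"turn": 0},
    {"tx": 0,"ty": 0,"tz": 0.085,"turn": 0},
  ],
)

```text
time_s: 1.97
eef_pos: [0.3855, -0.2646, 0.0158]
eef_rot: [0.0, 0.851, -0.524, 0.0]
wrist_force: [-0.1, 0.2, 0.2]
opening: 0.696
```

```bash
python3 go.py .3855 -.263 .015 -63.2; python3 go.py .3855 -.263 .015 -63.2
```

```text
t 1.97 pos [ 0.3855 -0.2646  0.0158] yaw -63.3 tilt 0.04 F [-0.1  0.2  0.2] op 0.696 q6 0.25
tx -0.0014 ty -0.0007 tz 0.0008 turn -0.1
t 1.97 pos [ 0.3855 -0.2646  0.0158] yaw -63.3 tilt 0.04 F [-0.1  0.2  0.2] op 0.696 q6 0.25
tx -0.0014 ty -0.0007 tz 0.0008 turn -0.1
```

Request:
move_arm(
  increments=[
    {"tx": 0,"ty": 0,"tz": 0,"turn": 0},
    {"tx": 0,"ty": 0,"tz": 0,"turn": 0},
    {"tx": 0,"ty": 0,"tz": 0,"turn": 0},
    {"tx": 0,"ty": 0,"tz": 0,"turn": 0},
    {"tx": 0,"ty": 0,"tz": 0,"turn": 0},
    {"tx": 0,"ty": 0,"tz": 0,"turn": 0},
    {"tx": 0,"ty": 0,"tz": 0,"turn": 0},
    {"tx": 0,"ty": 0,"tz": 0,"turn": 0},
    {"tx": 0,"ty": 0,"tz": 0,"turn": 0},
    {"tx": 0,"ty": 0,"tz": 0,"turn": 0},
  ],
  gripper=0,
)

```text
time_s: 2.8
eef_pos: [0.3858, -0.2644, 0.0159]
eef_rot: [0.0, 0.852, -0.524, 0.001]
wrist_force: [-0.8, 1.2, 5.9]
opening: 0.128
```

Request:
move_arm(
  increments=[
    {"tx": 0,"ty": 0,"tz": -0.005,"turn": 0},
    {"tx": 0,"ty": 0,"tz": -0.015,"turn": 0},
    {"tx": 0,"ty": 0,"tz": -0.03,"turn": 0},
    {"tx": 0,"ty": 0,"tz": -0.05,"turn": 0},
    {"tx": 0,"ty": 0,"tz": -0.075,"turn": 0},
    {"tx": 0,"ty": 0,"tz": -0.1,"turn": 0},
    {"tx": 0,"ty": 0,"tz": -0.115,"turn": 0},
    {"tx": 0,"ty": 0,"tz": -0.125,"turn": 0},
    {"tx": 0,"ty": 0,"tz": -0.125,"turn": 0},
    {"tx": 0,"ty": 0,"tz": -0.125,"turn": 0},
  ],
)

```text
time_s: 3.63
eef_pos: [0.3853, -0.2639, 0.1404]
eef_rot: [0.0, 0.852, -0.524, 0.0]
wrist_force: [-0.2, 0.8, -1.0]
opening: 0.128
```

```bash
python3 - <<'E'
from meas import *
from go import go
s=snap('3')
go(.652,-.129,.14,-73.4)
for n in s:
    P=s[n][2]; g=get_obs()["eef_pos"]
    p=pts(P,g[:2],.09,.12,.147); print(n,len(p),rect(p[:,:2]),np.median(p[:,2]))
E
```

```text
t 3.73 pos [ 0.3847 -0.2632  0.1391] yaw -63.2 tilt 0.13 F [-0.2  0.1 -0.2] op 0.13 q6 0.25
tx 0.0006 ty -0.2991 tz -0.0011 turn 10.2
scene 1019 (array([ 386.5, -262.8]), array([ 91.2, 137.7], dtype=float32), 26.5) 0.13164369917736374
top 1161 (array([ 385.3, -264.1]), array([ 89.1, 133.1], dtype=float32), 26.9) 0.13286442635902596
```

View pics/scene_3.png

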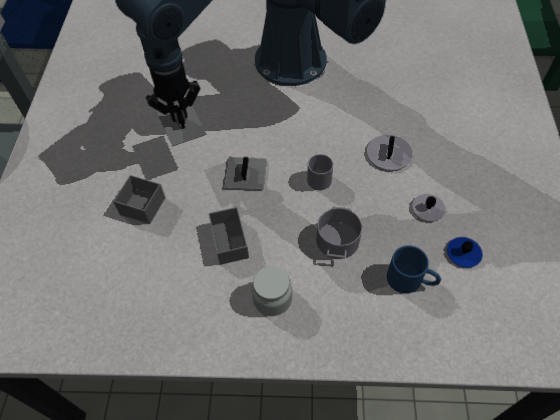

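The lid is held level under the gripper near (182,127). Moving over the oblong pan.

Request:
move_arm(
  increments=[
    {"tx": 0,"ty": -0.01,"tz": 0,"turn": 1},
    {"tx": 0,"ty": -0.03,"tz": 0,"turn": 3},
    {"tx": 0,"ty": -0.06,"tz": 0,"turn": 5},
    {"tx": 0,"ty": -0.095,"tz": 0,"turn": 7},
    {"tx": 0,"ty": -0.13,"tz": 0,"turn": 9},
    {"tx": 0,"ty": -0.165,"tz": 0,"turn": 10},
    {"tx": 0,"ty": -0.2,"tz": 0,"turn": 10.2},
    {"tx": 0,"ty": -0.235,"tz": 0,"turn": 10.2},
    {"tx": 0,"ty": -0.265,"tz": 0,"turn": 10.2},
    {"tx": 0,"ty": -0.285,"tz": 0,"turn": 10.2},
    {"tx": 0,"ty": -0.296,"tz": 0,"turn": 10.2},
    {"tx": 0,"ty": -0.299,"tz": 0,"turn": 10.2},
    {"tx": 0,"ty": -0.299,"tz": 0,"turn": 10.2},
    {"tx": 0,"ty": -0.299,"tz": 0,"turn": 10.2},
  ],
)

```text
time_s: 4.9
eef_pos: [0.651, -0.1298, 0.1394]
eef_rot: [0.0, 0.801, -0.598, -0.001]
wrist_force: [0.2, -0.1, -0.4]
opening: 0.131
```

```bash
python3 - <<'E'
from meas import *
from go import go
s=snap('4')
go(.652,-.129,.065,-73.4)
for n in s:
    P=s[n][2]; g=get_obs()["eef_pos"]
    p=pts(P,g[:2],.09,.12,.147); print(n,len(p),rect(p[:,:2]),np.median(p[:,2]))
E
```

```text
t 5.0 pos [ 0.6512 -0.1302  0.14  ] yaw -73.5 tilt 0.06 F [ 0.4 -1.5 -0.9] op 0.126 q6 0.91
tx -0.0009 ty -0.0012 tz 0.0750 turn -0.1
scene 1240 (array([ 657.4, -126.7]), array([ 88.8, 121.9], dtype=float32), 16.6) 0.13138317368290792
top 160 (array([ 672., -132.]), array([ 36.7, 132.7], dtype=float32), 51.8) 0.13336667685302028
```

View pics/scene_4.png

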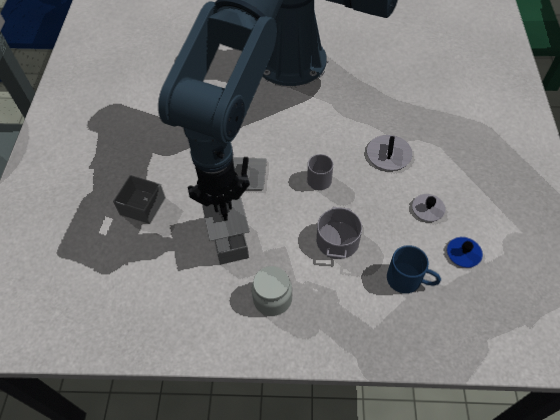

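The oblong lid hangs over its pan near (226,220), aligned. Lowering to the rim.

Request:
move_arm(
  increments=[
    {"tx": 0,"ty": -0.001,"tz": 0.01,"turn": 0},
    {"tx": -0.001,"ty": -0.001,"tz": 0.025,"turn": 0},
    {"tx": -0.001,"ty": -0.001,"tz": 0.04,"turn": 0},
    {"tx": -0.001,"ty": -0.001,"tz": 0.052,"turn": 0},
    {"tx": -0.001,"ty": -0.001,"tz": 0.06,"turn": 0},
    {"tx": -0.001,"ty": -0.001,"tz": 0.065,"turn": 0},
    {"tx": -0.001,"ty": -0.001,"tz": 0.069,"turn": 0},
    {"tx": -0.001,"ty": -0.001,"tz": 0.072,"turn": 0},
    {"tx": -0.001,"ty": -0.001,"tz": 0.074,"turn": 0},
    {"tx": -0.001,"ty": -0.001,"tz": 0.074,"turn": 0},
    {"tx": -0.001,"ty": -0.001,"tz": 0.074,"turn": 0},
  ],
)

```text
time_s: 5.92
eef_pos: [0.6533, -0.1282, 0.0667]
eef_rot: [-0.0, 0.802, -0.598, 0.0]
wrist_force: [0.2, 0.6, -0.3]
opening: 0.126
```

```bash
python3 - <<'E'
from meas import *
from go import go
s=snap('5')
go(.652,-.129,.065,-73.4)
P=s["scene"][2]
p=pts(P,(.652,-.129),.09,.045,.072); print(len(p),rect(p[:,:2]),np.median(p[:,2]))
E
```

```text
t 6.02 pos [ 0.6534 -0.1282  0.0669] yaw -73.4 tilt 0.05 F [ 0.1  0.  -1.3] op 0.13 q6 0.91
tx 0.0004 ty 0.0015 tz 0.0019 turn -0.0
1104 (array([ 661.5, -124.3]), array([ 88.8, 117.9], dtype=float32), 16.8) 0.058804853889721564
```

Request:
move_arm(
  increments=[
    {"tx": 0,"ty": 0,"tz": 0.001,"turn": 0},
    {"tx": 0,"ty": 0,"tz": 0.002,"turn": 0},
    {"tx": 0,"ty": 0,"tz": 0.002,"turn": 0},
    {"tx": 0,"ty": 0,"tz": 0.002,"turn": 0},
  ],
)

```text
time_s: 6.35
eef_pos: [0.6533, -0.1282, 0.065]
eef_rot: [-0.0, 0.802, -0.598, 0.0]
wrist_force: [-0.5, -0.1, 3.7]
opening: 0.127
```

Request:
move_arm(
  increments=[
    {"tx": 0,"ty": 0,"tz": 0,"turn": 0},
    {"tx": 0,"ty": 0,"tz": 0,"turn": 0},
    {"tx": 0,"ty": 0,"tz": 0,"turn": 0},
    {"tx": 0,"ty": 0,"tz": 0,"turn": 0},
    {"tx": 0,"ty": 0,"tz": 0,"turn": 0},
    {"tx": 0,"ty": 0,"tz": 0,"turn": 0},
    {"tx": 0,"ty": 0,"tz": -0.015,"turn": 0},
    {"tx": 0,"ty": 0,"tz": -0.035,"turn": 0},
    {"tx": 0,"ty": 0,"tz": -0.055,"turn": 0},
    {"tx": 0,"ty": 0,"tz": -0.07,"turn": 0},
    {"tx": 0,"ty": 0,"tz": -0.08,"turn": 0},
    {"tx": 0,"ty": 0,"tz": -0.08,"turn": 0},
  ],
  gripper=0.7,
)

```text
time_s: 7.35
eef_pos: [0.6548, -0.1288, 0.1483]
eef_rot: [-0.001, 0.802, -0.598, 0.003]
wrist_force: [0.3, 0.3, 0.2]
opening: 0.701
```

```bash
python3 - <<'E'
from meas import *
from go import go
go(.448,-.1055,.10,-92.2)
E
```

```text
t 7.35 pos [ 0.6548 -0.1288  0.1483] yaw -73.4 tilt 0.33 F [0.3 0.3 0.2] op 0.701 q6 0.91
tx -0.0814 ty 0.1918 tz 0.0471 turn 18.8
```

Request:
move_arm(
  increments=[
    {"tx": -0.003,"ty": 0.008,"tz": 0,"turn": 2},
    {"tx": -0.014,"ty": 0.032,"tz": 0,"turn": 6},
    {"tx": -0.028,"ty": 0.066,"tz": 0,"turn": 11},
    {"tx": -0.042,"ty": 0.1,"tz": 0.005,"turn": 16},
    {"tx": -0.056,"ty": 0.132,"tz": 0.02,"turn": 18.5},
    {"tx": -0.069,"ty": 0.163,"tz": 0.035,"turn": 18.8},
    {"tx": -0.078,"ty": 0.184,"tz": 0.045,"turn": 18.8},
    {"tx": -0.081,"ty": 0.191,"tz": 0.047,"turn": 18.8},
    {"tx": -0.081,"ty": 0.191,"tz": 0.047,"turn": 18.8},
    {"tx": -0.081,"ty": 0.191,"tz": 0.047,"turn": 18.8},
    {"tx": -0.081,"ty": 0.191,"tz": 0.047,"turn": 18.8},
  ],
)

```text
time_s: 8.27
eef_pos: [0.449, -0.1058, 0.0984]
eef_rot: [0.001, -0.693, 0.721, -0.001]
wrist_force: [0.9, -0.3, 0.9]
opening: 0.704
```

```bash
python3 - <<'E'
from meas import *
from go import go
s=snap('6')
go(.448,-.1055,.015,-92.2)
for n in s:
    P=s[n][2]
    p=pts(P,(.652,-.129),.09,.045,.072); print(n,len(p),rect(p[:,:2]),np.median(p[:,2]))
    p=pts(P,(.652,-.129),.09,.080,.1); print(n,len(p),rect(p[:,:2]),np.median(p[:,2]))
E
```

```text
t 8.37 pos [ 0.4487 -0.1056  0.0982] yaw -92.2 tilt 0.13 F [-0.8  0.  -0.1] op 0.695 q6 1.12
tx -0.0001 ty 0.0008 tz 0.0832 turn -0.0
scene 1713 (array([ 653.8, -126.7]), array([ 88.9, 135.3], dtype=float32), 16.7) 0.056851500635699104
scene 116 (array([ 654.1, -126.7]), array([11.8, 57.3], dtype=float32), 16.5) 0.08926442003252566
top 1888 (array([ 654.6, -127.7]), array([ 90.5, 134. ], dtype=float32), 16.6) 0.058584585830907976
top 139 (array([ 654.2, -128. ]), array([13. , 55.6], dtype=float32), 16.2) 0.09093915970974753
```

View pics/scene_6.png

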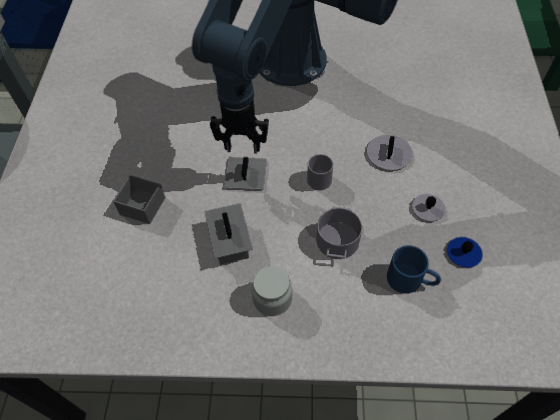

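The oblong lid now lies flat on its pan at about (228,234), with its flange at 58 mm, so it is seated. The gripper straddles the square lid's handle at (245,168). Grasping it.

Request:
move_arm(
  increments=[
    {"tx": 0,"ty": 0,"tz": 0.015,"turn": 0},
    {"tx": 0,"ty": 0,"tz": 0.035,"turn": 0},
    {"tx": 0,"ty": 0,"tz": 0.055,"turn": 0},
    {"tx": 0,"ty": 0,"tz": 0.07,"turn": 0},
    {"tx": 0,"ty": 0,"tz": 0.079,"turn": 0},
    {"tx": 0,"ty": 0,"tz": 0.083,"turn": 0},
    {"tx": 0,"ty": 0,"tz": 0.083,"turn": 0},
    {"tx": 0,"ty": 0,"tz": 0.083,"turn": 0},
  ],
)

```text
time_s: 9.03
eef_pos: [0.4476, -0.1052, 0.0148]
eef_rot: [0.0, -0.693, 0.721, -0.0]
wrist_force: [-0.3, -0.4, -0.2]
opening: 0.704
```

Request:
move_arm(
  increments=[
    {"tx": 0,"ty": 0,"tz": 0,"turn": 0},
    {"tx": 0,"ty": 0,"tz": 0,"turn": 0},
    {"tx": 0,"ty": 0,"tz": 0,"turn": 0},
    {"tx": 0,"ty": 0,"tz": 0,"turn": 0},
    {"tx": 0,"ty": 0,"tz": 0,"turn": 0},
    {"tx": 0,"ty": 0,"tz": 0,"turn": 0},
    {"tx": 0,"ty": 0,"tz": 0,"turn": 0},
    {"tx": 0,"ty": 0,"tz": 0,"turn": 0},
    {"tx": 0,"ty": 0,"tz": 0,"turn": 0},
    {"tx": 0,"ty": 0,"tz": 0,"turn": 0},
  ],
  gripper=0,
)

```text
time_s: 9.87
eef_pos: [0.4474, -0.1052, 0.015]
eef_rot: [0.0, -0.693, 0.721, -0.001]
wrist_force: [-0.4, 0.7, 6.7]
opening: 0.127
```

Request:
move_arm(
  increments=[
    {"tx": 0,"ty": 0,"tz": -0.005,"turn": 0},
    {"tx": 0,"ty": 0,"tz": -0.015,"turn": 0},
    {"tx": 0,"ty": 0,"tz": -0.03,"turn": 0},
    {"tx": 0,"ty": 0,"tz": -0.05,"turn": 0},
    {"tx": 0,"ty": 0,"tz": -0.075,"turn": 0},
    {"tx": 0,"ty": 0,"tz": -0.1,"turn": 0},
    {"tx": 0,"ty": 0,"tz": -0.115,"turn": 0},
    {"tx": 0,"ty": 0,"tz": -0.125,"turn": 0},
    {"tx": 0,"ty": 0,"tz": -0.125,"turn": 0},
    {"tx": 0,"ty": 0,"tz": -0.125,"turn": 0},
  ],
)

```text
time_s: 10.7
eef_pos: [0.4468, -0.1049, 0.1394]
eef_rot: [0.0, -0.693, 0.721, -0.0]
wrist_force: [-0.8, 0.8, -1.7]
opening: 0.126
```

```bash
python3 - <<'E'
from meas import *
from go import go
s=snap('7')
go(.5545,-.360,.14,-108)
for n in s:
    P=s[n][2]; g=get_obs()["eef_pos"]
    p=pts(P,g[:2],.09,.12,.147); print(n,len(p),rect(p[:,:2]),np.median(p[:,2]))
E
```

```text
t 10.8 pos [ 0.4459 -0.1044  0.1381] yaw -92.2 tilt 0.13 F [ 0.2  0.1 -1.1] op 0.128 q6 1.12
tx 0.2511 ty -0.1185 tz -0.0024 turn 15.8
scene 1013 (array([ 449.3, -103.6]), array([103.2, 103.3], dtype=float32), 88.0) 0.13204998953724245
top 677 (array([ 445.9, -104.8]), array([101.8, 103.6], dtype=float32), 87.7) 0.13317570105156373
```

View pics/scene_7.png

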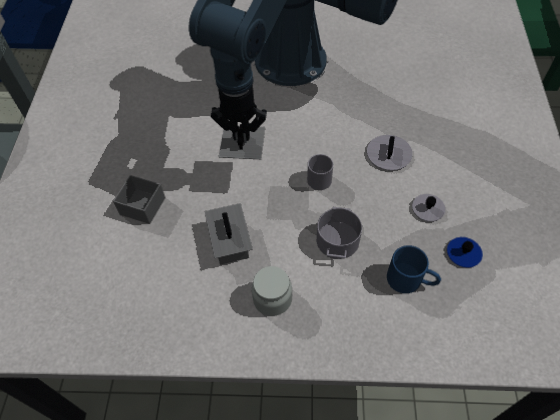

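The square lid is lifted and held level near (242,140). Carrying it to the square pan at (139,198).

Request:
move_arm(
  increments=[
    {"tx": 0.009,"ty": -0.004,"tz": 0,"turn": 1},
    {"tx": 0.03,"ty": -0.014,"tz": 0,"turn": 4},
    {"tx": 0.06,"ty": -0.028,"tz": 0,"turn": 8},
    {"tx": 0.092,"ty": -0.043,"tz": 0,"turn": 11},
    {"tx": 0.124,"ty": -0.059,"tz": 0,"turn": 13},
    {"tx": 0.156,"ty": -0.074,"tz": 0,"turn": 15},
    {"tx": 0.187,"ty": -0.088,"tz": 0,"turn": 15.8},
    {"tx": 0.215,"ty": -0.102,"tz": 0,"turn": 15.8},
    {"tx": 0.236,"ty": -0.112,"tz": 0,"turn": 15.8},
    {"tx": 0.247,"ty": -0.117,"tz": 0,"turn": 15.8},
    {"tx": 0.251,"ty": -0.119,"tz": 0,"turn": 15.8},
    {"tx": 0.251,"ty": -0.119,"tz": 0,"turn": 15.8},
    {"tx": 0.251,"ty": -0.119,"tz": 0,"turn": 15.8},
  ],
)

```text
time_s: 11.88
eef_pos: [0.5552, -0.3597, 0.1379]
eef_rot: [-0.0, -0.587, 0.809, 0.001]
wrist_force: [-0.6, 0.6, -0.7]
opening: 0.127
```

```bash
python3 - <<'E'
from meas import *
from go import go
s=snap('8')
go(.5545,-.360,.070,-108)
for n in s:
    P=s[n][2]; g=get_obs()["eef_pos"]
    p=pts(P,g[:2],.09,.12,.147); print(n,len(p),rect(p[:,:2]),np.median(p[:,2]))
E
```

```text
t 11.98 pos [ 0.5555 -0.3592  0.1387] yaw -108.0 tilt 0.09 F [-0.   1.1 -0.8] op 0.131 q6 1.13
tx 0.0011 ty 0.0006 tz 0.0687 turn -0.0
scene 1156 (array([ 556. , -358.2]), array([106. , 105.8], dtype=float32), -18.5) 0.13018611058308854
top 316 (array([ 576.7, -316.7]), array([107.4,  38.6], dtype=float32), -40.6) 0.13275937351423295
```

View pics/scene_8.png

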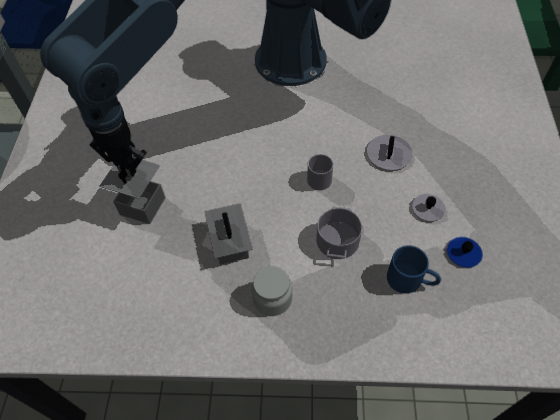

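The lid hangs squarely over the square pan near (130,180). Lowering and releasing.

Request:
move_arm(
  increments=[
    {"tx": 0.001,"ty": 0.001,"tz": 0.01,"turn": 0},
    {"tx": 0.001,"ty": 0.001,"tz": 0.025,"turn": 0},
    {"tx": 0.001,"ty": 0.001,"tz": 0.038,"turn": 0},
    {"tx": 0.001,"ty": 0.001,"tz": 0.048,"turn": 0},
    {"tx": 0.001,"ty": 0.001,"tz": 0.055,"turn": 0},
    {"tx": 0.001,"ty": 0.001,"tz": 0.06,"turn": 0},
    {"tx": 0.001,"ty": 0.001,"tz": 0.064,"turn": 0},
    {"tx": 0.001,"ty": 0.001,"tz": 0.067,"turn": 0},
    {"tx": 0.001,"ty": 0.001,"tz": 0.069,"turn": 0},
    {"tx": 0.001,"ty": 0.001,"tz": 0.07,"turn": 0},
    {"tx": 0.001,"ty": 0.001,"tz": 0.07,"turn": 0},
    {"tx": 0.001,"ty": 0.001,"tz": 0.07,"turn": 0},
  ],
)

```text
time_s: 12.98
eef_pos: [0.5549, -0.3612, 0.0697]
eef_rot: [0.0, -0.587, 0.809, -0.0]
wrist_force: [-0.2, 0.4, -1.7]
opening: 0.129
```

```bash
python3 - <<'E'
from meas import *
from go import go
s=snap('9')
go(.5545,-.360,.069,-108)
for n in s:
    P=s[n][2]
    p=pts(P,(.5545,-.36),.08,.05,.077); print(n,len(p),rect(p[:,:2]),np.median(p[:,2]))
E
```

```text
t 13.08 pos [ 0.5549 -0.3612  0.0697] yaw -108.0 tilt 0.04 F [ 0.3 -0.3 -0.2] op 0.127 q6 1.13
tx -0.0010 ty 0.0007 tz 0.0007 turn -0.0
scene 1072 (array([ 555.4, -360.1]), array([105.9, 108.7], dtype=float32), 72.5) 0.06205482303536458
top 280 (array([ 576.6, -319.2]), array([109.2,  38.7], dtype=float32), -40.0) 0.06370624729239405
```

Flange within about 1 mm of the rim. One more millimetre or so, then open and rise.

Request:
move_arm(
  increments=[
    {"tx": 0,"ty": 0,"tz": 0.001,"turn": 0},
    {"tx": 0,"ty": 0,"tz": 0.0015,"turn": 0},
    {"tx": 0,"ty": 0,"tz": 0.0015,"turn": 0},
    {"tx": 0,"ty": 0,"tz": 0.0015,"turn": 0},
  ],
)

```text
time_s: 13.42
eef_pos: [0.555, -0.3613, 0.069]
eef_rot: [0.0, -0.588, 0.809, -0.0]
wrist_force: [-2.9, 1.8, 4.1]
opening: 0.129
```

Request:
move_arm(
  increments=[
    {"tx": 0,"ty": 0,"tz": 0,"turn": 0},
    {"tx": 0,"ty": 0,"tz": 0,"turn": 0},
    {"tx": 0,"ty": 0,"tz": 0,"turn": 0},
    {"tx": 0,"ty": 0,"tz": 0,"turn": 0},
    {"tx": 0,"ty": 0,"tz": 0,"turn": 0},
    {"tx": 0,"ty": 0,"tz": 0,"turn": 0},
    {"tx": 0,"ty": 0,"tz": -0.015,"turn": 0},
    {"tx": 0,"ty": 0,"tz": -0.035,"turn": 0},
    {"tx": 0,"ty": 0,"tz": -0.055,"turn": 0},
    {"tx": 0,"ty": 0,"tz": -0.07,"turn": 0},
    {"tx": 0,"ty": 0,"tz": -0.08,"turn": 0},
    {"tx": 0,"ty": 0,"tz": -0.08,"turn": 0},
  ],
  gripper=0.7,
)

```text
time_s: 14.42
eef_pos: [0.5561, -0.3623, 0.1518]
eef_rot: [0.001, -0.588, 0.809, -0.003]
wrist_force: [0.5, -0.1, -0.1]
opening: 0.7
```

```bash
python3 - <<'E'
from meas import *
from go import go
go(.367,.278,.14,-101.3)
E
```

```text
t 14.42 pos [ 0.5561 -0.3623  0.1518] yaw -108.0 tilt 0.33 F [ 0.5 -0.1 -0.1] op 0.7 q6 1.13
tx -0.5503 ty 0.3781 tz 0.0085 turn -6.7
```

Request:
move_arm(
  increments=[
    {"tx": -0.009,"ty": 0.006,"tz": 0,"turn": 0},
    {"tx": -0.031,"ty": 0.021,"tz": 0,"turn": 0},
    {"tx": -0.062,"ty": 0.042,"tz": 0,"turn": -1},
    {"tx": -0.095,"ty": 0.065,"tz": 0,"turn": -2},
    {"tx": -0.128,"ty": 0.088,"tz": 0,"turn": -3},
    {"tx": -0.161,"ty": 0.111,"tz": 0,"turn": -4},
    {"tx": -0.194,"ty": 0.133,"tz": 0,"turn": -5},
    {"tx": -0.227,"ty": 0.156,"tz": 0,"turn": -6},
    {"tx": -0.26,"ty": 0.179,"tz": 0,"turn": -6.7},
    {"tx": -0.293,"ty": 0.201,"tz": 0,"turn": -6.7},
    {"tx": -0.326,"ty": 0.224,"tz": 0,"turn": -6.7},
    {"tx": -0.359,"ty": 0.247,"tz": 0,"turn": -6.7},
    {"tx": -0.392,"ty": 0.269,"tz": 0,"turn": -6.7},
    {"tx": -0.425,"ty": 0.292,"tz": 0,"turn": -6.7},
    {"tx": -0.458,"ty": 0.315,"tz": 0,"turn": -6.7},
    {"tx": -0.491,"ty": 0.337,"tz": 0,"turn": -6.7},
    {"tx": -0.52,"ty": 0.357,"tz": 0,"turn": -6.7},
    {"tx": -0.54,"ty": 0.371,"tz": 0,"turn": -6.7},
    {"tx": -0.55,"ty": 0.378,"tz": 0,"turn": -6.7},
    {"tx": -0.55,"ty": 0.378,"tz": 0,"turn": -6.7},
  ],
)

```text
time_s: 16.08
eef_pos: [0.3628, 0.2808, 0.1464]
eef_rot: [-0.001, -0.635, 0.772, 0.001]
wrist_force: [-0.4, -0.4, 0.5]
opening: 0.699
```

```bash
python3 - <<'E'
from meas import *
from go import go
s=snap('10')
go(.367,.278,.10,-101.3)
for n in s:
    P=s[n][2]
    p=pts(P,(.5545,-.36),.08,.05,.077); print(n,len(p),rect(p[:,:2]),np.median(p[:,2]))
    p=pts(P,(.5545,-.36),.08,.08,.1); print(n,len(p),rect(p[:,:2]),np.median(p[:,2]))
E
```

```text
t 16.18 pos [0.3641 0.2788 0.1466] yaw -101.2 tilt 0.14 F [-1.  -0.6  0. ] op 0.702 q6 2.16
tx 0.0001 ty -0.0031 tz 0.0466 turn 0.1
scene 1313 (array([ 555.5, -359.8]), array([106. , 107.5], dtype=float32), 72.3) 0.06143379256679493
scene 157 (array([ 556.2, -360.3]), array([56.4, 14.1], dtype=float32), -19.0) 0.09224236371828742
top 1721 (array([ 555.1, -360.3]), array([104.2, 104.8], dtype=float32), 72.4) 0.0635129366136229
top 156 (array([ 556.1, -361.4]), array([57.5, 14.3], dtype=float32), -18.3) 0.09580283818298985
```

View pics/scene_10.png

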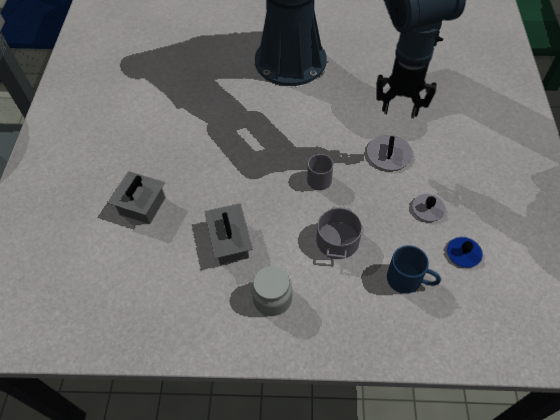

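The square lid sits flat on its pan at (137,193). The gripper is above the big lid (handle at (391,148)). Lowering to just above the handle, then checking.

Request:
move_arm(
  increments=[
    {"tx": 0,"ty": -0.001,"tz": 0.012,"turn": 0},
    {"tx": 0,"ty": -0.003,"tz": 0.032,"turn": 0},
    {"tx": 0,"ty": -0.003,"tz": 0.055,"turn": 0},
    {"tx": 0,"ty": -0.003,"tz": 0.074,"turn": 0},
    {"tx": 0,"ty": -0.003,"tz": 0.085,"turn": 0},
    {"tx": 0,"ty": -0.003,"tz": 0.09,"turn": 0},
    {"tx": 0,"ty": -0.003,"tz": 0.09,"turn": 0},
    {"tx": 0,"ty": -0.003,"tz": 0.09,"turn": 0},
  ],
)

```text
time_s: 16.85
eef_pos: [0.3687, 0.2778, 0.0579]
eef_rot: [-0.0, -0.633, 0.774, 0.0]
wrist_force: [0.3, -0.1, 0.2]
opening: 0.699
```

```bash
python3 go.py .367 .278 .015 -101.3
```

```text
t 16.85 pos [0.3687 0.2778 0.0579] yaw -101.4 tilt 0.02 F [ 0.3 -0.1  0.2] op 0.699 q6 2.16
tx 0.0001 ty 0.0017 tz 0.0429 turn -0.1
```

Request:
move_arm(
  increments=[
    {"tx": 0,"ty": 0,"tz": 0.012,"turn": 0},
    {"tx": 0,"ty": 0.001,"tz": 0.026,"turn": 0},
    {"tx": 0,"ty": 0.001,"tz": 0.036,"turn": 0},
    {"tx": 0,"ty": 0.001,"tz": 0.042,"turn": 0},
    {"tx": 0,"ty": 0.001,"tz": 0.042,"turn": 0},
    {"tx": 0,"ty": 0.001,"tz": 0.042,"turn": 0},
  ],
)

```text
time_s: 17.35
eef_pos: [0.3677, 0.2786, 0.016]
eef_rot: [-0.0, -0.634, 0.774, -0.0]
wrist_force: [-0.3, 0.3, -0.6]
opening: 0.703
```

Request:
move_arm(
  increments=[
    {"tx": 0,"ty": 0,"tz": 0,"turn": 0},
    {"tx": 0,"ty": 0,"tz": 0,"turn": 0},
    {"tx": 0,"ty": 0,"tz": 0,"turn": 0},
    {"tx": 0,"ty": 0,"tz": 0,"turn": 0},
    {"tx": 0,"ty": 0,"tz": 0,"turn": 0},
    {"tx": 0,"ty": 0,"tz": 0,"turn": 0},
    {"tx": 0,"ty": 0,"tz": 0,"turn": 0},
    {"tx": 0,"ty": 0,"tz": 0,"turn": 0},
    {"tx": 0,"ty": 0,"tz": 0,"turn": 0},
    {"tx": 0,"ty": 0,"tz": 0,"turn": 0},
  ],
  gripper=0,
)

```text
time_s: 18.18
eef_pos: [0.3681, 0.2789, 0.0164]
eef_rot: [0.001, -0.634, 0.773, -0.0]
wrist_force: [-0.9, 0.1, 5.7]
opening: 0.131
```

Request:
move_arm(
  increments=[
    {"tx": 0,"ty": 0,"tz": -0.005,"turn": 0},
    {"tx": 0,"ty": 0,"tz": -0.015,"turn": 0},
    {"tx": 0,"ty": 0,"tz": -0.03,"turn": 0},
    {"tx": 0,"ty": 0,"tz": -0.05,"turn": 0},
    {"tx": 0,"ty": 0,"tz": -0.075,"turn": 0},
    {"tx": 0,"ty": 0,"tz": -0.1,"turn": 0},
    {"tx": 0,"ty": 0,"tz": -0.115,"turn": 0},
    {"tx": 0,"ty": 0,"tz": -0.125,"turn": 0},
    {"tx": 0,"ty": 0,"tz": -0.125,"turn": 0},
    {"tx": 0,"ty": 0,"tz": -0.125,"turn": 0},
  ],
)

```text
time_s: 19.02
eef_pos: [0.3675, 0.2786, 0.1409]
eef_rot: [0.0, -0.634, 0.773, -0.0]
wrist_force: [0.1, 0.9, -0.7]
opening: 0.127
```

```bash
python3 - <<'E'
from meas import *
from go import go
s=snap('11')
go(.6425,.1342,.14,-101.3)
for n in s:
    P=s[n][2]; g=get_obs()["eef_pos"]
    p=pts(P,g[:2],.09,.12,.147); print(n,len(p),cv2.minEnclosingCircle((p[:,:2]*1000).astype(np.float32)),np.median(p[:,2]))
E
```

```text
t 19.12 pos [0.3666 0.2782 0.1396] yaw -101.3 tilt 0.13 F [-0.3 -1.2 -0.4] op 0.127 q6 2.16
tx 0.0869 ty -0.2988 tz -0.0009 turn -0.0
scene 1083 ((368.8395690917969, 278.88763427734375), 62.505619049072266) 0.1323748215400814
top 947 ((369.26947021484375, 269.4112243652344), 60.56357192993164) 0.13296622242755518
```

View pics/scene_11.png

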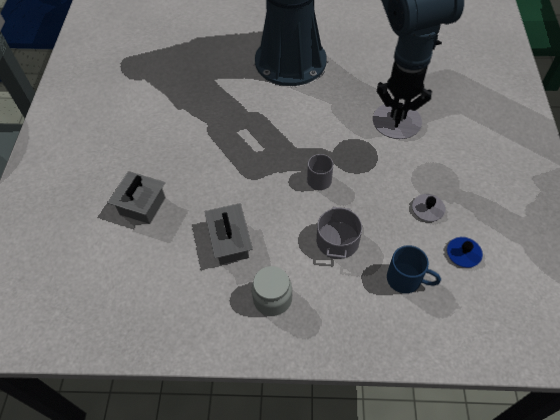

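The big lid is held level at about (398,122). Carrying it to the big pot at (339,232).

Request:
move_arm(
  increments=[
    {"tx": 0.003,"ty": -0.01,"tz": 0,"turn": 0},
    {"tx": 0.009,"ty": -0.032,"tz": 0,"turn": 0},
    {"tx": 0.018,"ty": -0.063,"tz": 0,"turn": 0},
    {"tx": 0.028,"ty": -0.097,"tz": 0,"turn": 0},
    {"tx": 0.038,"ty": -0.131,"tz": 0,"turn": 0},
    {"tx": 0.048,"ty": -0.165,"tz": 0,"turn": 0},
    {"tx": 0.058,"ty": -0.199,"tz": 0,"turn": 0},
    {"tx": 0.068,"ty": -0.233,"tz": 0,"turn": 0},
    {"tx": 0.077,"ty": -0.264,"tz": 0,"turn": 0},
    {"tx": 0.083,"ty": -0.286,"tz": 0,"turn": 0},
    {"tx": 0.086,"ty": -0.296,"tz": 0,"turn": 0},
    {"tx": 0.087,"ty": -0.299,"tz": 0,"turn": 0},
    {"tx": 0.087,"ty": -0.299,"tz": 0,"turn": 0},
    {"tx": 0.087,"ty": -0.299,"tz": 0,"turn": 0},
  ],
)

```text
time_s: 20.28
eef_pos: [0.6422, 0.1351, 0.1399]
eef_rot: [-0.001, -0.634, 0.773, 0.001]
wrist_force: [0.2, 0.7, -1.3]
opening: 0.129
```

```bash
python3 - <<'E'
from meas import *
from go import go
s=snap('12')
go(.6425,.1342,.075,-101.3)
for n in s:
    P=s[n][2]; g=get_obs()["eef_pos"]
    p=pts(P,g[:2],.09,.12,.147); print(n,len(p),cv2.minEnclosingCircle((p[:,:2]*1000).astype(np.float32)),np.median(p[:,2]))
E
```

```text
t 20.38 pos [0.6423 0.1355 0.1405] yaw -101.3 tilt 0.07 F [ 0.2  0.3 -1.2] op 0.128 q6 1.79
tx 0.0012 ty -0.0005 tz 0.0655 turn 0.0
scene 1367 ((642.8380737304688, 136.60043334960938), 62.10424041748047) 0.1318005458786332
top 440 ((641.8404541015625, 135.3175048828125), 60.468318939208984) 0.13363235540771412
```

View pics/scene_12.png

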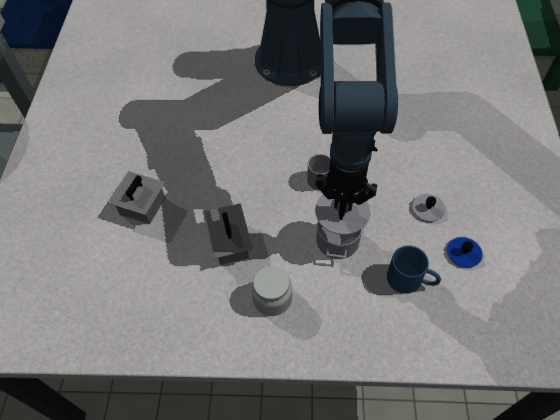

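The lid is centred over the big pot near (342,215). Lowering.

Request:
move_arm(
  increments=[
    {"tx": 0.001,"ty": 0,"tz": 0.01,"turn": 0},
    {"tx": 0.001,"ty": 0,"tz": 0.025,"turn": 0},
    {"tx": 0.001,"ty": 0,"tz": 0.037,"turn": 0},
    {"tx": 0.001,"ty": 0,"tz": 0.046,"turn": 0},
    {"tx": 0.001,"ty": 0,"tz": 0.053,"turn": 0},
    {"tx": 0.001,"ty": 0,"tz": 0.058,"turn": 0},
    {"tx": 0.001,"ty": 0,"tz": 0.061,"turn": 0},
    {"tx": 0.001,"ty": 0,"tz": 0.064,"turn": 0},
    {"tx": 0.001,"ty": 0,"tz": 0.066,"turn": 0},
    {"tx": 0.001,"ty": 0,"tz": 0.066,"turn": 0},
    {"tx": 0.001,"ty": 0,"tz": 0.066,"turn": 0},
  ],
)

```text
time_s: 21.3
eef_pos: [0.6439, 0.1336, 0.0754]
eef_rot: [0.0, -0.634, 0.774, -0.0]
wrist_force: [0.3, -0.5, 1.0]
opening: 0.125
```

```bash
python3 - <<'E'
from meas import *
from go import go
s=snap('13')
go(.6425,.1342,.075,-101.3)
for n in s:
    P=s[n][2]; g=get_obs()["eef_pos"]
    p=pts(P,g[:2],.09,.055,.080); print(n,len(p),cv2.minEnclosingCircle((p[:,:2]*1000).astype(np.float32)),np.median(p[:,2]))
E
```

```text
t 21.4 pos [0.6439 0.1336 0.0754] yaw -101.3 tilt 0.08 F [0.4 0.8 0.9] op 0.128 q6 1.79
tx -0.0003 ty 0.0015 tz 0.0004 turn -0.0
scene 1236 ((643.920654296875, 134.91017150878906), 61.77079391479492) 0.06725356127221316
top 263 ((644.5032958984375, 134.13082885742188), 61.345096588134766) 0.0690458961970879
```

Request:
move_arm(
  increments=[
    {"tx": 0,"ty": 0,"tz": 0.001,"turn": 0},
    {"tx": 0,"ty": 0,"tz": 0.0015,"turn": 0},
    {"tx": 0,"ty": 0,"tz": 0.0015,"turn": 0},
    {"tx": 0,"ty": 0,"tz": 0.0015,"turn": 0},
  ],
)

```text
time_s: 21.73
eef_pos: [0.644, 0.1336, 0.0754]
eef_rot: [0.0, -0.634, 0.773, -0.0]
wrist_force: [-5.3, -1.0, 10.1]
opening: 0.126
```

Request:
move_arm(
  increments=[
    {"tx": 0,"ty": 0,"tz": 0,"turn": 0},
    {"tx": 0,"ty": 0,"tz": 0,"turn": 0},
    {"tx": 0,"ty": 0,"tz": 0,"turn": 0},
    {"tx": 0,"ty": 0,"tz": 0,"turn": 0},
    {"tx": 0,"ty": 0,"tz": 0,"turn": 0},
    {"tx": 0,"ty": 0,"tz": 0,"turn": 0},
    {"tx": 0,"ty": 0,"tz": -0.015,"turn": 0},
    {"tx": 0,"ty": 0,"tz": -0.035,"turn": 0},
    {"tx": 0,"ty": 0,"tz": -0.055,"turn": 0},
    {"tx": 0,"ty": 0,"tz": -0.07,"turn": 0},
    {"tx": 0,"ty": 0,"tz": -0.08,"turn": 0},
    {"tx": 0,"ty": 0,"tz": -0.08,"turn": 0},
  ],
  gripper=0.7,
)

```text
time_s: 22.73
eef_pos: [0.645, 0.1336, 0.1561]
eef_rot: [0.002, -0.634, 0.773, -0.001]
wrist_force: [1.7, 0.1, 0.8]
opening: 0.698
```

```bash
python3 go.py .546 .3625 .13 -101.3
```

```text
t 22.73 pos [0.645  0.1336 0.1561] yaw -101.3 tilt 0.26 F [1.7 0.1 0.8] op 0.698 q6 1.79
tx -0.2049 ty 0.1421 tz 0.0257 turn -0.0
```

Request:
move_arm(
  increments=[
    {"tx": -0.01,"ty": 0.007,"tz": 0,"turn": 0},
    {"tx": -0.032,"ty": 0.022,"tz": 0,"turn": 0},
    {"tx": -0.06,"ty": 0.042,"tz": 0,"turn": 0},
    {"tx": -0.09,"ty": 0.063,"tz": 0.005,"turn": 0},
    {"tx": -0.12,"ty": 0.083,"tz": 0.01,"turn": 0},
    {"tx": -0.15,"ty": 0.104,"tz": 0.015,"turn": 0},
    {"tx": -0.178,"ty": 0.123,"tz": 0.02,"turn": 0},
    {"tx": -0.197,"ty": 0.137,"tz": 0.025,"turn": 0},
    {"tx": -0.205,"ty": 0.142,"tz": 0.026,"turn": 0},
    {"tx": -0.205,"ty": 0.142,"tz": 0.026,"turn": 0},
    {"tx": -0.205,"ty": 0.142,"tz": 0.026,"turn": 0},
    {"tx": -0.205,"ty": 0.142,"tz": 0.026,"turn": 0},
  ],
)

```text
time_s: 23.73
eef_pos: [0.545, 0.3613, 0.127]
eef_rot: [-0.0, -0.633, 0.774, -0.0]
wrist_force: [-0.8, -0.3, -0.2]
opening: 0.698
```

```bash
python3 - <<'E'
from meas import *
from go import go
s=snap('14')
go(.546,.3625,.0145,-101.3)
for n in s:
    P=s[n][2]
    p=pts(P,(.6425,.134),.065,.055,.080); print(n,len(p),cv2.minEnclosingCircle((p[:,:2]*1000).astype(np.float32)),np.median(p[:,2]))
    p=pts(P,(.6425,.134),.065,.085,.110); print(n,len(p),rect(p[:,:2]),np.median(p[:,2]))
    p=pts(P,(.546,.3625),.03,.03,.06); print(n,len(p),rect(p[:,:2]),np.median(p[:,2]))
E
```

```text
t 23.83 pos [0.5455 0.361  0.1275] yaw -101.5 tilt 0.03 F [ 0.  -0.6  0.1] op 0.704 q6 2.17
tx -0.0015 ty -0.0002 tz 0.1130 turn -0.2
scene 1726 ((643.3081665039062, 135.19558715820312), 62.03231430053711) 0.06732108268868242
scene 124 (array([645.2, 134.6]), array([58., 12.], dtype=float32), -11.1) 0.09946693809683305
scene 80 (array([545.8, 362.8]), array([26. , 21.3], dtype=float32), -12.2) 0.0405480209938216
top 1917 ((644.70654296875, 134.65342712402344), 61.652137756347656) 0.06878887916673948
top 142 (array([643.5, 134.6]), array([55.4, 12.6], dtype=float32), -10.4) 0.10127909229041265
top 51 (array([541.3, 363.9]), array([14.1, 25.2], dtype=float32), 82.2) 0.04191192396301946
```

View pics/scene_14.png

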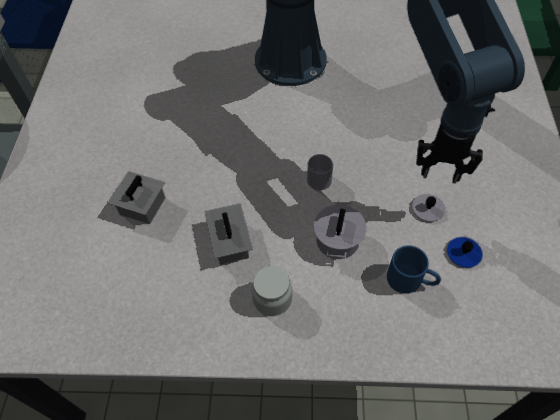

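The big lid is flat on its pot at (340,230), with its flange at 68 mm. The gripper is over the grey small lid (knob at (431,202)), not the blue one at (464,251). Grasping it.

Request:
move_arm(
  increments=[
    {"tx": -0.001,"ty": 0,"tz": 0.012,"turn": 0},
    {"tx": -0.0015,"ty": 0,"tz": 0.032,"turn": 0},
    {"tx": -0.0015,"ty": 0,"tz": 0.055,"turn": 0},
    {"tx": -0.0015,"ty": 0,"tz": 0.077,"turn": 0},
    {"tx": -0.0015,"ty": 0,"tz": 0.095,"turn": 0},
    {"tx": -0.0015,"ty": 0,"tz": 0.106,"turn": 0},
    {"tx": -0.0015,"ty": 0,"tz": 0.112,"turn": 0},
    {"tx": -0.0015,"ty": 0,"tz": 0.113,"turn": 0},
    {"tx": -0.0015,"ty": 0,"tz": 0.113,"turn": 0},
    {"tx": -0.0015,"ty": 0,"tz": 0.113,"turn": 0},
  ],
)

```text
time_s: 24.67
eef_pos: [0.5458, 0.3643, 0.0156]
eef_rot: [0.001, -0.634, 0.774, -0.0]
wrist_force: [-0.1, 0.3, -0.6]
opening: 0.703
```

Request:
move_arm(
  increments=[
    {"tx": 0,"ty": 0,"tz": 0,"turn": 0},
    {"tx": 0,"ty": 0,"tz": 0,"turn": 0},
    {"tx": 0,"ty": 0,"tz": 0,"turn": 0},
    {"tx": 0,"ty": 0,"tz": 0,"turn": 0},
    {"tx": 0,"ty": 0,"tz": 0,"turn": 0},
    {"tx": 0,"ty": 0,"tz": 0,"turn": 0},
    {"tx": 0,"ty": 0,"tz": 0,"turn": 0},
    {"tx": 0,"ty": 0,"tz": 0,"turn": 0},
    {"tx": 0,"ty": 0,"tz": 0,"turn": 0},
    {"tx": 0,"ty": 0,"tz": 0,"turn": 0},
  ],
  gripper=0,
)

```text
time_s: 25.5
eef_pos: [0.5455, 0.3644, 0.0154]
eef_rot: [0.001, -0.634, 0.773, -0.0]
wrist_force: [-0.5, 0.2, 6.7]
opening: 0.256
```

Request:
move_arm(
  increments=[
    {"tx": 0,"ty": 0,"tz": -0.005,"turn": 0},
    {"tx": 0,"ty": 0,"tz": -0.015,"turn": 0},
    {"tx": 0,"ty": 0,"tz": -0.03,"turn": 0},
    {"tx": 0,"ty": 0,"tz": -0.05,"turn": 0},
    {"tx": 0,"ty": 0,"tz": -0.075,"turn": 0},
    {"tx": 0,"ty": 0,"tz": -0.1,"turn": 0},
    {"tx": 0,"ty": 0,"tz": -0.115,"turn": 0},
    {"tx": 0,"ty": 0,"tz": -0.125,"turn": 0},
    {"tx": 0,"ty": 0,"tz": -0.125,"turn": 0},
    {"tx": 0,"ty": 0,"tz": -0.125,"turn": 0},
  ],
)

```text
time_s: 26.33
eef_pos: [0.5449, 0.364, 0.1399]
eef_rot: [0.0, -0.634, 0.773, -0.0]
wrist_force: [0.2, -0.2, -1.2]
opening: 0.256
```

```bash
python3 - <<'E'
from meas import *
from go import go
s=snap('15')
go(.462,.0896,.14,-101.3)
for n in s:
    P=s[n][2]; g=get_obs()["eef_pos"]
    p=pts(P,g[:2],.06,.12,.147); print(n,len(p),cv2.minEnclosingCircle((p[:,:2]*1000).astype(np.float32)),np.median(p[:,2]))
E
```

```text
t 26.43 pos [0.5438 0.3635 0.1379] yaw -101.3 tilt 0.14 F [-0.7 -0.4 -1.3] op 0.257 q6 2.18
tx 0.2847 ty 0.0264 tz -0.0017 turn -0.0
scene 560 ((545.7472534179688, 363.3704528808594), 42.813507080078125) 0.1329202590188185
top 298 ((545.04248046875, 358.1759948730469), 40.00577926635742) 0.1328195269862248
```

View pics/scene_15.png

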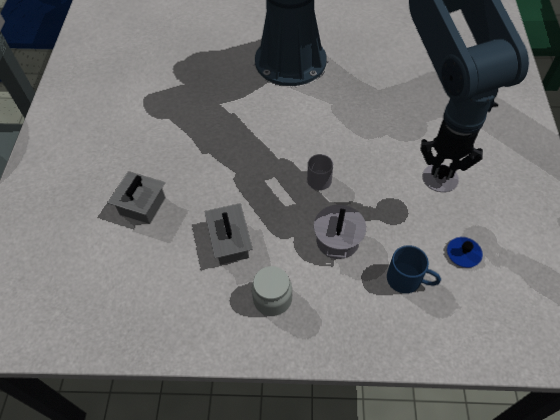

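The small lid is held near (440,178). Carrying it to the small pot at (320,171).

Request:
move_arm(
  increments=[
    {"tx": 0.009,"ty": 0.001,"tz": 0,"turn": 0},
    {"tx": 0.03,"ty": 0.003,"tz": 0,"turn": 0},
    {"tx": 0.06,"ty": 0.006,"tz": 0,"turn": 0},
    {"tx": 0.092,"ty": 0.009,"tz": 0,"turn": 0},
    {"tx": 0.125,"ty": 0.012,"tz": 0,"turn": 0},
    {"tx": 0.158,"ty": 0.015,"tz": 0,"turn": 0},
    {"tx": 0.191,"ty": 0.018,"tz": 0,"turn": 0},
    {"tx": 0.222,"ty": 0.021,"tz": 0,"turn": 0},
    {"tx": 0.25,"ty": 0.023,"tz": 0,"turn": 0},
    {"tx": 0.271,"ty": 0.025,"tz": 0,"turn": 0},
    {"tx": 0.282,"ty": 0.027,"tz": 0,"turn": 0},
    {"tx": 0.285,"ty": 0.027,"tz": 0,"turn": 0},
    {"tx": 0.285,"ty": 0.027,"tz": 0,"turn": 0},
    {"tx": 0.285,"ty": 0.027,"tz": 0,"turn": 0},
  ],
)

```text
time_s: 27.6
eef_pos: [0.4624, 0.0904, 0.1392]
eef_rot: [0.0, -0.634, 0.774, 0.0]
wrist_force: [0.3, 0.4, -1.1]
opening: 0.254
```

```bash
python3 - <<'E'
from meas import *
from go import go
s=snap('16')
go(.462,.0896,.08,-101.3)
for n in s:
    P=s[n][2]; g=get_obs()["eef_pos"]
    p=pts(P,g[:2],.06,.12,.147); print(n,len(p),cv2.minEnclosingCircle((p[:,:2]*1000).astype(np.float32)),np.median(p[:,2]))
    a=np.linalg.lstsq(np.c_[p[:,:2]-p[:,:2].mean(0),np.ones(len(p))],p[:,2],rcond=None)[0]; print("slope",a)
    p=pts(P,g[:2],.06,.062,.08); print(n,len(p),circ(p[:,:2]))
E
```

```text
t 27.7 pos [0.4625 0.0907 0.1392] yaw -101.3 tilt 0.02 F [ 0.4  0.4 -0.8] op 0.26 q6 1.71
tx 0.0012 ty 0.0002 tz 0.0592 turn 0.0
scene 504 ((462.3661193847656, 91.85420989990234), 43.122066497802734) 0.13164130120035333
slope [-0.00119761 -0.00845034  0.13203433]
scene 84 (array([462.4,  89.9]), np.float64(30.6))
top 172 ((443.0205078125, 95.67161560058594), 31.259796142578125) 0.13328428236946355
slope [-0.00768646  0.00201499  0.13312912]
top 0 (array([0., 0.]), np.float64(0.0))
```

View pics/scene_16.png

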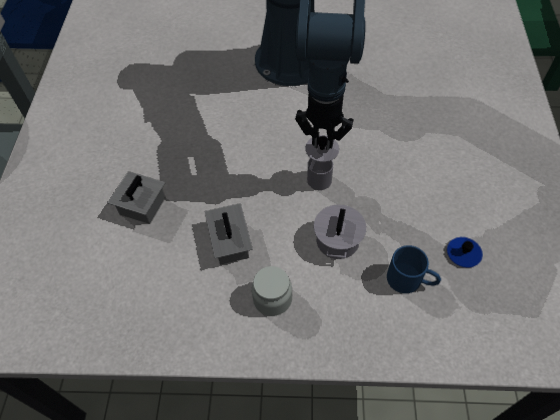

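The small lid is level and centred above the small pot near (322,155). Lowering.

Request:
move_arm(
  increments=[
    {"tx": 0.001,"ty": 0,"tz": 0.01,"turn": 0},
    {"tx": 0.001,"ty": 0,"tz": 0.023,"turn": 0},
    {"tx": 0.001,"ty": 0,"tz": 0.034,"turn": 0},
    {"tx": 0.001,"ty": 0,"tz": 0.043,"turn": 0},
    {"tx": 0.001,"ty": 0,"tz": 0.049,"turn": 0},
    {"tx": 0.001,"ty": 0,"tz": 0.053,"turn": 0},
    {"tx": 0.001,"ty": 0,"tz": 0.056,"turn": 0},
    {"tx": 0.001,"ty": 0,"tz": 0.058,"turn": 0},
    {"tx": 0.001,"ty": 0,"tz": 0.06,"turn": 0},
    {"tx": 0.001,"ty": 0,"tz": 0.06,"turn": 0},
    {"tx": 0.001,"ty": 0,"tz": 0.06,"turn": 0},
  ],
)

```text
time_s: 28.62
eef_pos: [0.4624, 0.0888, 0.0796]
eef_rot: [0.0, -0.634, 0.774, -0.0]
wrist_force: [-0.2, -0.0, -0.0]
opening: 0.261
```

```bash
python3 - <<'E'
from meas import *
from go import go
s=snap('17')
go(.462,.0896,.0795,-101.3)
for n in s:
    P=s[n][2]; g=get_obs()["eef_pos"]
    p=pts(P,g[:2],.06,.064,.085); print(n,len(p),cv2.minEnclosingCircle((p[:,:2]*1000).astype(np.float32)),np.median(p[:,2]))
E
```

```text
t 28.72 pos [0.4622 0.0888 0.0795] yaw -101.3 tilt 0.03 F [-0.3  0.4  0.1] op 0.261 q6 1.71
tx -0.0007 ty 0.0004 tz 0.0000 turn -0.0
scene 467 ((463.1067810058594, 91.1627197265625), 43.0901985168457) 0.07220913887872538
top 149 ((442.05230712890625, 93.84309387207031), 31.906414031982422) 0.07392844695769041
```

Request:
move_arm(
  increments=[
    {"tx": 0,"ty": 0,"tz": 0.001,"turn": 0},
    {"tx": 0,"ty": 0,"tz": 0.0015,"turn": 0},
    {"tx": 0,"ty": 0,"tz": 0.0015,"turn": 0},
    {"tx": 0,"ty": 0,"tz": 0.0015,"turn": 0},
  ],
)

```text
time_s: 29.05
eef_pos: [0.4628, 0.0888, 0.0794]
eef_rot: [0.0, -0.634, 0.773, -0.001]
wrist_force: [-4.3, -0.7, 12.1]
opening: 0.259
```

Request:
move_arm(
  increments=[
    {"tx": 0,"ty": 0,"tz": 0,"turn": 0},
    {"tx": 0,"ty": 0,"tz": 0,"turn": 0},
    {"tx": 0,"ty": 0,"tz": 0,"turn": 0},
    {"tx": 0,"ty": 0,"tz": 0,"turn": 0},
    {"tx": 0,"ty": 0,"tz": 0,"turn": 0},
    {"tx": 0,"ty": 0,"tz": 0,"turn": 0},
    {"tx": 0,"ty": 0,"tz": -0.015,"turn": 0},
    {"tx": 0,"ty": 0,"tz": -0.035,"turn": 0},
    {"tx": 0,"ty": 0,"tz": -0.065,"turn": 0},
    {"tx": 0,"ty": 0,"tz": -0.095,"turn": 0},
    {"tx": 0,"ty": 0,"tz": -0.12,"turn": 0},
    {"tx": 0,"ty": 0.03,"tz": -0.13,"turn": 0},
    {"tx": 0,"ty": 0.06,"tz": -0.13,"turn": 0},
    {"tx": 0,"ty": 0.09,"tz": -0.13,"turn": 0},
    {"tx": 0,"ty": 0.11,"tz": -0.13,"turn": 0},
    {"tx": 0,"ty": 0.12,"tz": -0.13,"turn": 0},
    {"tx": 0,"ty": 0.12,"tz": -0.13,"turn": 0},
    {"tx": 0,"ty": 0.12,"tz": -0.13,"turn": 0},
  ],
  gripper=0.7,
)

```text
time_s: 30.55
eef_pos: [0.3447, 0.1125, 0.2081]
eef_rot: [0.001, -0.634, 0.773, -0.0]
wrist_force: [-0.3, 0.5, 0.9]
opening: 0.704
```

```bash
python3 - <<'E'
from meas import *
from go import go
s=snap('18')
go(.462,.0896,.0795,-101.3)
for n in s:
    P=s[n][2]
    for nm,c,r,lo,hi in [("big",(.6425,.134),.065,.06,.08),("small",(.462,.09),.05,.066,.084),("sq",(.555,-.36),.08,.055,.072),("ob",(.654,-.128),.08,.05,.067)]:
        p=pts(P,c,r,lo,hi)
        f=cv2.minEnclosingCircle((p[:,:2]*1000).astype(np.float32))[0] if nm in("big","small") else rect(p[:,:2])
        a=np.linalg.lstsq(np.c_[p[:,:2]-p[:,:2].mean(0),np.ones(len(p))],p[:,2],rcond=None)[0]
        print(n,nm,len(p),f,"flange z",np.median(p[:,2]).round(4),"slope",a[:2].round(3))
    for nm,c,lo in [("tub",(.805,-.02),.083),("mug",(.74,.29),.08)]:
        p=pts(P,c,.08,lo,.1); print(nm,cv2.minEnclosingCircle((p[:,:2]*1000).astype(np.float32)))
        f0=np.load(f"{n}0.npz"); p=pts(cloud(n,f0["d"]),c,.08,lo,.1); print(" before",cv2.minEnclosingCircle((p[:,:2]*1000).astype(np.float32)))
E
```

```text
t 30.65 pos [0.3453 0.1123 0.2081] yaw -101.4 tilt 0.05 F [ 0.4 -0.  -0.2] op 0.699 q6 1.75
tx -0.0007 ty -0.1188 tz 0.1287 turn -0.1
scene big 1722 (643.3426513671875, 135.46209716796875) flange z 0.0672 slope [0.004 0.003]
scene small 584 (461.66741943359375, 89.29812622070312) flange z 0.072 slope [0.005 0.001]
scene sq 1308 (array([ 555. , -360.4]), array([105.5, 109.4], dtype=float32), 72.1) flange z 0.0616 slope [0.003 0.003]
scene ob 1704 (array([ 653.7, -126.8]), array([ 88.9, 135.4], dtype=float32), 16.8) flange z 0.0569 slope [0.004 0.   ]
tub ((799.045654296875, -16.919334411621094), 39.340476989746094)
 before ((799.2810668945312, -16.233152389526367), 39.50699996948242)
mug ((740.0919799804688, 286.3529052734375), 41.37693405151367)
 before ((740.3307495117188, 286.76165771484375), 41.77922058105469)
top big 1914 (644.4756469726562, 134.18545532226562) flange z 0.0689 slope [-0.001  0.003]
top small 936 (463.69805908203125, 89.03620147705078) flange z 0.0735 slope [0.004 0.002]
top sq 1718 (array([ 555.3, -360.8]), array([104.1, 105.1], dtype=float32), 72.1) flange z 0.0635 slope [-0.002  0.002]
top ob 1885 (array([ 654.3, -128. ]), array([ 90.1, 133.8], dtype=float32), 16.6) flange z 0.0586 slope [-0.003 -0.   ]
tub ((797.9006958007812, -18.071733474731445), 39.53267288208008)
 before ((797.4915161132812, -17.47995948791504), 39.351600646972656)
mug ((738.0949096679688, 284.84942626953125), 41.44552993774414)
 before ((738.3622436523438, 284.75384521484375), 41.67866516113281)
```

View pics/scene_18.png

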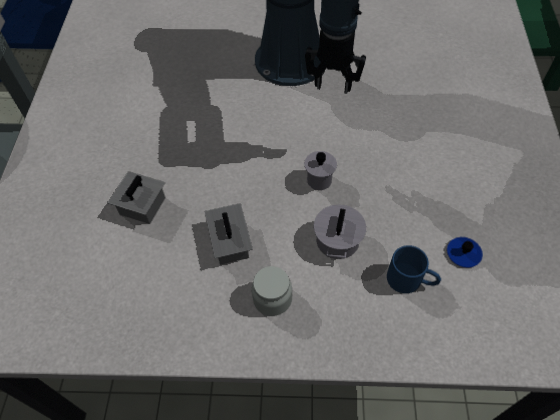

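All four lids are flat on their containers: square (137,193), oblong (228,234), small round (320,165) and big round (340,230). The gripper is clear at (337,70). Handing in.

```bash
python3 -c "
from h import *
print(workorder.hand_in())"
```

```text
the job is handed in; nothing more can be done
None
```

I put all four lids on their own containers, set down and released one at a time (oblong, square, large round, small round), and handed the job in at about 31 s of the 102 s allowed.

**Height:** averaged over the two cameras, the flange tops read 57.8 mm (oblong), 62.6 mm (square), 68.1 mm (large round) and 72.8 mm (small round). The seated values are 58, 63, 68 and 73 mm. The cameras disagreed by up to 2 mm in height, which is the stated calibration accuracy.

**Level:** fitted slopes were 0.005 rad or less on every lid, against the 0.06 rad limit.

**Position:** lid centres are within about 3 mm of where I measured the containers at the start. The rims were mostly hidden once covered, so I did not measure the containers again. The square and oblong lids line up with their pans to about 1°.

**Bystanders:** the tub and mug moved less than 1 mm, and I did not touch the blue look-alike lid. The gripper was open and well clear at hand-in.

**Refused calls:** one early batch of moves was refused because its rows were incomplete. The arm did not move, and I resent them.

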